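# Nest three graded wooden trays in the bookbinder's studio

## Task

Nest the three wooden trays in size order: the middle tray inside the large one, the small tray inside the middle one, each right way up and pressed fully home past its brass spring leaves (the large tray's stand is sprung and gives under the hand), so that all three rims are level. Press only as hard as the springs need - these are thin glued boards - and leave the other things on the bench where they are.

Things in the scene. Friction and masses are not known exactly. Their poses are not given: they have to be found in the camera images.
- large_tray: Largest open rectangular tray, pale wood, on a darker foot board (130 x 100 x 6 mm) carried by a fixed sprung stand: pressed, it sinks straight down by up to 18 mm and comes back up. Origin: centre of the board's underside, 28 mm above the bench at rest; x along the tray, y across, z up. Outside 114 (x) x 84 (y) mm, walls 6 mm, inside 102 x 72 mm; inner floor 12 mm, rim 56 mm above the origin.
- large_floor (a point): Centre of the large tray's inner floor, axes as the tray. In the middle of each end wall (+x, -x) a brass leaf, 22 mm wide, slopes inward; its lower end stands 3.5 mm in from the wall. A tray let in sinks freely only to about 8 mm above this floor; from there it must be pushed.
- middle_tray: Middle open tray, pale wood, loose, about 0.16 kg, upright: outside 98 (x) x 68 (y) x 44 (height) mm, walls and floor 5 mm, inside 88 x 58 x 39 deep. Origin: centre of its underside, x along its length, z up. 2 mm play each side in the large tray, either end first. Home: underside on the large tray's floor, rims level; fingers on its outer sides meet the large rim before that.
- middle_floor (a point): Centre of the middle tray's inner floor, 5 mm above its underside, axes as the tray. The same two brass leaves as in the large tray stand in its end walls.
- small_tray: Smallest open tray, pale wood, loose, about 0.11 kg, upright on the bench: outside 84 (x) x 54 (y) x 39 (height) mm, walls and floor 5 mm, inside 74 x 44 x 34 deep, no springs. Origin: centre of its underside, x along its length, z up. 2 mm play each side in the middle tray. Home: underside on the middle tray's floor, rims level.
- glue_jar: Bystander: closed jar, 52 mm across, 75 mm tall, upright; origin at its underside.
- weight: Bystander: small brass weight, 34 mm across, 34 mm tall; origin at its underside.
- tape: Bystander: roll of yellow tape lying flat, 68 mm across, 24 mm high; origin at its underside.
- folder: Bystander: spatula lying flat, 190 mm long along its x.
- brush: Bystander: brush lying flat, 180 mm long along its x.
- block: Bystander: cork sanding block, 55 x 30 x 25 mm; origin at its underside.
- spool: Bystander: white spool, 32 mm across, 30 mm tall; origin at its underside.
Not all that is in view belongs to the job. Leave any purple look-alike of the middle_tray alone.

How it is judged:
By the outcome, as a careful person would: the job done as asked, in the order asked, and still so for the second after the job is handed in, with the robot touching nothing.
It also fails if it takes over 72 s, if anything falls off the work surface, if the arm or the gripper's body presses on something with over 40 N, if the wrist force passes 120 N, or if a joint passes its speed limit or range.

## Robot

A 6-joint arm with a two-finger parallel gripper is mounted at the origin on the work surface. World frame = base frame: x ahead of the robot, y to its left, z up, the work surface at z = 0. Lengths are in m, angles in degrees, forces in N, time in s.
With the tool pointing down it reaches from about 0.375 to 0.9 m from the base axis. Payload 3.1 kg.
Tool frame: the origin (TCP) lies at the very end of the fingers, on their centre line; the grasp point (between the pads) lies 19 mm behind it (bot.tcp_to_grasp is the distance from the TCP to the grasp point, in m); z points along the fingers, y is the line along which they close (so a half turn about z gives the same grasp; the last joint's range is limited). The gripper opens to 87 mm and grips with 3 to 60 N. Pads are 19 mm wide; open, the fingers measure 117 mm over their backs; the gripper's body (75 mm by 190 mm) begins 51 mm behind the grasp point.
Start: joints at [67.007, 30.224, 82.088, -0, 67.689, -10.227], TCP at [0.138, 0.61, 0.223] pointing down, gripper open.
Joint ranges: [-176.69, 176.69], [-43.24, 126.21], [12.49, 139.97], [-82, 262], [0, 151.66], [-163.58, 163.58]. Speed limits (degrees/s): [159.86, 159.86, 180, 180, 180, 180].

## Interface

Orientations are given as a 3x3 rotation matrix whose columns are the frame's x, y, z axes.
In Python, from rig import telemetry, capture, camera_info, job, bot gives the robot as it stands. The module is installed in compiled form; this text tells all that it offers.
- The arm moves only by the tool carry_out, never from a script. Its argument "deltas" is a list that holds one entry, the list of rows, each a list of 7 numbers: the shift along the tool's x, y, z scaled (see below), then the turn, a rotation vector about the tool's x, y, z scaled (see below), then the closure, from -1 (fully open) to 1 (shut). In form: [[[dx, dy, dz, ax, ay, az, claw], ...]]. A call has exactly 10 rows; each row is the pose to reach, as a shift and turn from the pose commanded when the call began, along the tool's axes at that moment, turning the shorter way round; what a row does not reach only later rows make up. The controller multiplies each number of a shift by 15 cm and each number of a turn by 360 degrees. A row lasts 1/12 s, in which the tool goes at most 41.7 mm and 7.16 degrees, less where a joint would pass 70% of its speed; a pose out of reach is approached as far as the arm can. A call with a number of a shift or a turn outside -1 to 1 is refused whole. A call with a gripper value outside its range is refused whole. The fingers move at their own pace and stop on an object; the grip force is fixed at half the most. Time passes only in rows, so rows that repeat a pose let the fingers close, or fill a call up. It gives the time, the measured TCP pose, the force, the opening and the grip force at its end, in the units of the state.
- telemetry.read_state(): the state, without advancing time (a new reading comes with each control period).
- capture(name): name is "scene" or "side" or "wrist"; returns the picture (420x560x3 uint8, red, green, blue); there is no depth.
- camera_info(name): a dict with "mtx" (3x3 intrinsics, pixels), "cam_to_world" (4x4, takes a point from camera to world coordinates); the wrist camera has in their place "T_tool_cam" (4x4, takes a point from camera to tool coordinates, whose origin is the TCP and whose axes are the flange's). Camera axes: x right, y down, z forward; pixel columns grow to the right and rows downward; lengths in m; the calibration is good to about 2 mm. A picture is of the moment at which its call begins: read the wrist's pose just before it. camera_info takes no time and is no camera call.
- job.hand_in(): hands the job in; it is judged then, once.
The state is a dict: "time_s": time; "joint_positions": joint angles; "qvel": joint speeds; "tau": joint torques, N m; "position": TCP position; "tcp_rot": TCP orientation; "force": force on the tool from outside, world axes, zero at the start; "moment": the same for the moment, N m; "opening": opening from 0.0 (shut) to 1.0 (fully open); "grasp_force": force on a finger pad.
Only numpy, scipy, OpenCV 4.12 (cv2) and the standard library are available. Lean on these libraries where they do the work, as an engineer would, in place of code of your own. Each camera call takes 0.05 s, during which the arm holds its last target. There are 200 camera calls.

## Working session

There is one attempt and no reset: what is moved stays moved. The work goes in short steps, Python scripts to look and compute and a tool call to move; the robot and the scene stay as the last step left them, time stands still between calls to the robot, and variables do not carry over. Pictures are saved under pics/ and viewed, at most 10 in all, crops included, and the job is handed in when it is done.

Besides the shell and the picture viewer there is one more tool, called after "Request:" by a JSON object that holds its "api" and its "payload". carry_out: Moves the arm, as the interface text tells. Its arguments: {"type":"object","properties":{"deltas":{"type":"array","items":{"type":"array","items":{"type":"array","items":{"type":"number"}}}}},"required":["deltas"]}

```bash
mkdir -p pics; python3 - <<'E'
from rig import telemetry,capture,camera_info,bot
import cv2,numpy as np
s=telemetry.read_state();print(s)
ims=[]
for n in("scene","side","wrist"):
    im=capture(n);cv2.imwrite(f"pics/{n}0.png",im[:,:,::-1]);c=camera_info(n);print(n,{k:np.round(v,4).tolist() for k,v in c.items() if k in("mtx","cam_to_world","T_tool_cam")})
E
```

```text
{'time_s': 0.0, 'joint_positions': array([ 6.70084739e+01,  3.02787496e+01,  8.21560388e+01, -1.61180782e-03,
        6.76884669e+01, -1.02246431e+01]), 'qvel': array([ 0.01684562, -0.01450256, -0.00180548, -0.03149174,  0.05655018,
        0.06348404]), 'tau': array([ 1.12583530e-03, -4.40043283e+01, -1.76593316e+01,  6.34643831e-02,
        5.81308140e-02, -1.70055200e-04]), 'position': array([0.13777777, 0.60887908, 0.22157588]), 'tcp_rot': array([[-9.75279468e-01,  2.20973514e-01, -8.16293573e-04],
       [ 2.20974735e-01,  9.75277501e-01, -1.99048796e-03],
       [ 3.56267637e-04, -2.12166230e-03, -9.99997686e-01]]), 'force': array([ 0.94088491, -0.20237395, -0.31767779]), 'moment': array([-0.02346431, -0.03490047,  0.03740653]), 'grasp_force': 0.0, 'opening': 1.0017695083995135}
scene {'mtx': [[430.7252, 0.0, 287.0201], [0.0, 430.7252, 206.4063], [0.0, 0.0, 1.0]], 'cam_to_world': [[-0.6414, 0.4876, -0.5924, 1.1419], [0.7671, 0.4191, -0.4856, 0.445], [0.0115, -0.7659, -0.6429, 0.6868], [0.0, 0.0, 0.0, 1.0]]}
side {'mtx': [[405.6145, 0.0, 273.8917], [0.0, 405.6145, 208.0174], [0.0, 0.0, 1.0]], 'cam_to_world': [[-0.9152, -0.2662, 0.3027, 0.2863], [-0.4031, 0.6149, -0.6779, 0.5664], [-0.0057, -0.7424, -0.67, 0.6774], [0.0, 0.0, 0.0, 1.0]]}
wrist {'mtx': [[351.7844, 0.0, 276.7506], [0.0, 351.7844, 211.5376], [0.0, 0.0, 1.0]], 'T_tool_cam': [[-0.0003, -0.9556, -0.2947, 0.0813], [1.0, 0.0001, -0.0014, 0.0005], [0.0013, -0.2947, 0.9556, -0.1625], [0.0, 0.0, 0.0, 1.0]]}
```

View pics/scene0.png

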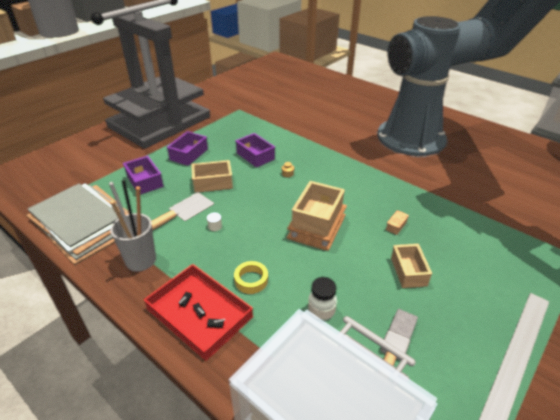

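View pics/side0.png

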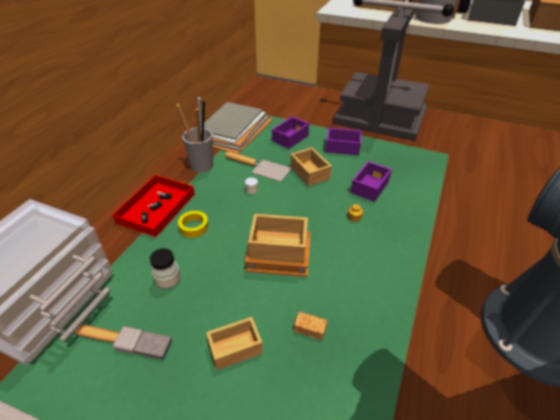

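```bash
cat > h.py <<'E'
import numpy as np,cv2
from rig import telemetry,capture,camera_info,bot
def pose(n,st=None):
    c=camera_info(n)
    if n!="wrist": return c["mtx"],np.array(c["cam_to_world"])
    T=np.eye(4);T[:3,:3]=st["tcp_rot"];T[:3,3]=st["position"];return c["mtx"],T@c["T_tool_cam"]
def plane(px,z,K,T):
    px=np.atleast_2d(np.asarray(px,float))
    d=np.c_[px,np.ones(len(px))]@np.linalg.inv(K).T@T[:3,:3].T
    o=T[:3,3];return o+d*((z-o[2])/d[:,2])[:,None]
def wood(im):
    h=cv2.cvtColor(im,cv2.COLOR_RGB2HSV)
    return cv2.inRange(h,(9,60,100),(24,230,255))
E
python3 - <<'E'
from h import *
for n in("scene","side"):
    im=cv2.imread(f"pics/{n}0.png")[:,:,::-1].copy();K,T=pose(n)
    cs,_=cv2.findContours(wood(im),cv2.RETR_EXTERNAL,cv2.CHAIN_APPROX_NONE)
    for c in cs:
        if 250<cv2.contourArea(c)<6000:
            p=plane(c[:,0],0.04,K,T)[:,:2]
            r=cv2.minAreaRect((p*1000).astype(np.float32));print(n,c[:,0].mean(0).round(),np.round(r[0]),np.round(r[1]),round(r[2]))
a=cv2.imread("pics/scene0.png");b=cv2.imread("pics/side0.png")
f=lambda i,x,y:cv2.resize(i[y-45:y+45,x-60:x+60],(400,300),interpolation=cv2.INTER_CUBIC)
cv2.imwrite("pics/crop1.png",np.vstack([np.hstack([f(a,212,177),f(a,411,265)]),np.hstack([f(b,311,166),f(b,234,342)])]))
E
```

```text
scene [546. 376.] [580. 551.] [ 50. 241.] 90
scene [409. 265.] [525. 263.] [110.  65.] 45
scene [397. 222.] [426. 177.] [76. 34.] 4
scene [318. 216.] [517.  25.] [211. 119.] 18
scene [211. 176.] [ 578. -269.] [121.  96.] 51
scene [528.  53.] [-1098.   105.] [ 281. 1010.] 88
scene [ 5. 27.] [  384. -1867.] [534.  53.] 67
side [ 97. 333.] [729. 345.] [83. 22.] 10
side [234. 343.] [498. 263.] [85. 72.] 45
side [310. 325.] [391. 180.] [55. 41.] 4
side [ 27. 326.] [852. 381.] [63. 21.] 90
side [ 46. 281.] [899. 286.] [ 26. 227.] 0
side [ 39. 266.] [942. 264.] [209.  12.] 90
side [279. 246.] [520.  18.] [132. 170.] 17
side [312. 166.] [ 548. -277.] [ 85. 152.] 41
side [242. 142.] [ 794. -322.] [152. 253.] 14
side [492.  89.] [ 195. -944.] [541. 351.] 0
side [483.  40.] [  200. -1434.] [113. 618.] 90
```

View pics/crop1.png

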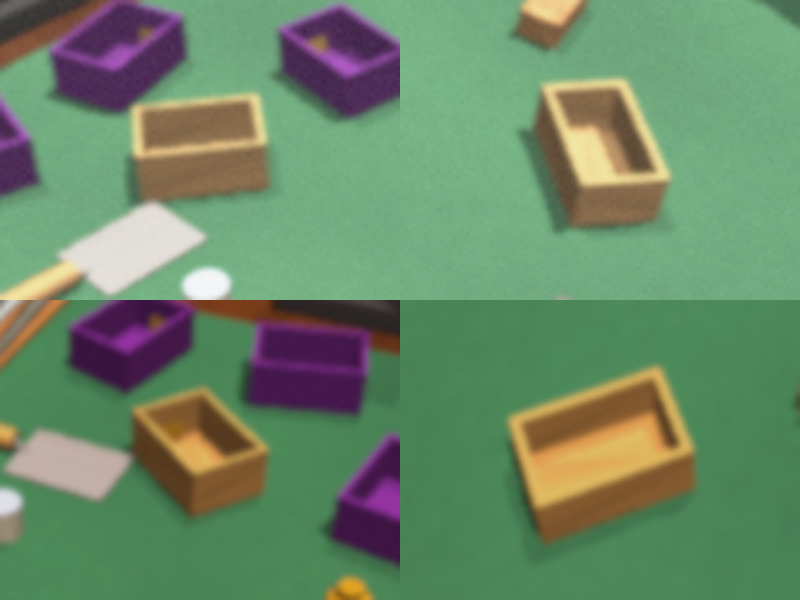

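```bash
python3 - <<'E'
from h import *
K,T=pose("scene");K2,T2=pose("side")
s=lambda a,o:np.array(a)/3.3333+o
q={"mid":(s([(132,105),(262,95),(268,148),(135,155)],(152,132)),.044,K,T),
"mid_side":(s([(134,110),(207,90),(267,148),(200,170)],(251,121)),.044,K2,T2),
"small":(s([(143,85),(228,82),(267,182),(178,185)],(351,220)),.039,K,T),
"small_side":(s([(110,120),(260,70),(292,158),(143,208)],(174,297)),.039,K2,T2),
"large":(np.array([(309,184),(344,195),(333,224),(292,212)]),.084,K,T),
"large_side":(np.array([(254,217),(308,219),(307,260),(250,258)]),.084,K2,T2)}
for k,(p,z,k_,t_) in q.items():
    w=plane(p,z,k_,t_)[:,:2]*1000;r=np.roll(w,-1,0)-w
    print(k,w.mean(0).round(),np.hypot(*r.T).round(),np.degrees(np.arctan2(r[:,1],r[:,0])).round())
E
```

```text
mid [ 563. -282.] [102.  72.  99.  67.] [ 139.   49.  -44. -129.]
mid_side [ 558. -292.] [68. 92. 62. 95.] [-131.  141.   51.  -36.]
small [508. 258.] [55. 84. 54. 83.] [ 133.   42.  -47. -137.]
small_side [501. 256.] [83. 55. 79. 54.] [-135.  133.   44.  -42.]
large [531.  37.] [ 87. 103.  93. 108.] [ 103.   21.  -74. -162.]
large_side [508.  43.] [115. 114. 109. 115.] [-160.  109.   21.  -68.]
```

Request:
{"api": "carry_out", "payload": {"deltas": [[[-0.1,-0.058,0,0,0,0,-1],[-0.2,-0.116,0,0,0,0,-1],[-0.3,-0.174,0,0,0,0,-1],[-0.4,-0.232,0,0,0,0,-1],[-0.5,-0.29,0,0,0,0,-1],[-0.6,-0.348,0,0,0,0,-1],[-0.7,-0.406,0,0,0,0,-1],[-0.8,-0.464,0,0,0,0,-1],[-0.9,-0.522,0,0,0,0,-1],[-1.0,-0.58,0,0,0,0,-1]]]}}

```text
time_s: 0.98
position: [0.2655, 0.4907, 0.2223]
tcp_rot: [[-0.975, 0.221, -0.0], [0.221, 0.975, -0.001], [0.0, -0.001, -1.0]]
force: [0.6, -0.1, -0.0]
opening: 1.002
grasp_force: 0.0
```

Request:
{"api": "carry_out", "payload": {"deltas": [[[-0.1,-0.058,0,0,0,0,-1],[-0.2,-0.116,0,0,0,0,-1],[-0.3,-0.174,0,0,0,0,-1],[-0.4,-0.232,0,0,0,0,-1],[-0.5,-0.29,0,0,0,0,-1],[-0.6,-0.348,0,0,0,0,-1],[-0.7,-0.406,0,0,0,0,-1],[-0.8,-0.464,0,0,0,0,-1],[-0.9,-0.522,0,0,0,0,-1],[-1.0,-0.58,0,0,0,0,-1]]]}}

```text
time_s: 1.82
position: [0.3925, 0.3728, 0.2223]
tcp_rot: [[-0.975, 0.221, -0.001], [0.221, 0.975, -0.0], [0.0, -0.0, -1.0]]
force: [-0.3, 0.7, -0.3]
opening: 0.996
grasp_force: 0.0
```

Request:
{"api": "carry_out", "payload": {"deltas": [[[-0.1,-0.058,0,0,0,0,-1],[-0.2,-0.116,0,0,0,0,-1],[-0.3,-0.174,0,0,0,0,-1],[-0.4,-0.232,0,0,0,0,-1],[-0.5,-0.29,0,0,0,0,-1],[-0.6,-0.348,0,0,0,0,-1],[-0.7,-0.406,0,0,0,0,-1],[-0.8,-0.464,0,0,0,0,-1],[-0.9,-0.522,0,0,0,0,-1],[-0.9,-0.58,0,0,0,0,-1]]]}}

```text
time_s: 2.65
position: [0.5075, 0.2578, 0.2224]
tcp_rot: [[-0.975, 0.222, 0.003], [0.222, 0.975, 0.0], [-0.003, 0.001, -1.0]]
force: [0.4, -0.1, -0.3]
opening: 0.999
grasp_force: 0.0
```

```bash
cat >> h.py <<'E'
import pickle
def snap(name):
    st=telemetry.read_state();im=capture("wrist")
    cv2.imwrite(f"pics/{name}.png",im[:,:,::-1]);pickle.dump(st,open(f"pics/{name}.pkl","wb"));return im,st
E
python3 -c "
from h import *
snap('w_small')"
```

Request:
{"api": "carry_out", "payload": {"deltas": [[[-0.02,-0.071,0,0,0,0,-1],[-0.04,-0.142,0,0,0,0,-1],[-0.06,-0.213,0,0,0,0,-1],[-0.08,-0.284,0,0,0,0,-1],[-0.1,-0.355,0,0,0,0,-1],[-0.12,-0.426,0,0,0,0,-1],[-0.14,-0.497,0,0,0,0,-1],[-0.16,-0.568,0,0,0,0,-1],[-0.18,-0.639,0,0,0,0,-1],[-0.2,-0.71,0,0,0,0,-1]]]}}

```text
time_s: 3.53
position: [0.5104, 0.1472, 0.2225]
tcp_rot: [[-0.975, 0.221, 0.0], [0.221, 0.975, -0.0], [-0.0, -0.0, -1.0]]
force: [0.5, -0.1, 0.3]
opening: 1.001
grasp_force: 0.0
```

Request:
{"api": "carry_out", "payload": {"deltas": [[[-0.02,-0.071,0,0,0,0,-1],[-0.04,-0.142,0,0,0,0,-1],[-0.06,-0.213,0,0,0,0,-1],[-0.08,-0.284,0,0,0,0,-1],[-0.1,-0.355,0,0,0,0,-1],[-0.12,-0.426,0,0,0,0,-1],[-0.14,-0.497,0,0,0,0,-1],[-0.16,-0.568,0,0,0,0,-1],[-0.2,-0.71,0,0,0,0,-1],[-0.2,-0.71,0,0,0,0,-1]]]}}

```text
time_s: 4.37
position: [0.5168, 0.0346, 0.2226]
tcp_rot: [[-0.975, 0.223, 0.001], [0.223, 0.975, -0.002], [-0.001, -0.002, -1.0]]
force: [1.2, -0.2, 0.5]
opening: 0.997
grasp_force: 0.0
```

```bash
python3 - <<'E'
from h import *
snap('w_large');a=cv2.imread('pics/w_small.png');b=cv2.imread('pics/w_large.png')
cv2.imwrite('pics/pair.png',cv2.resize(np.hstack([a[:,80:480],b[:,80:480]]),(800,420)))
E
```

```text
(no output)
```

View pics/pair.png

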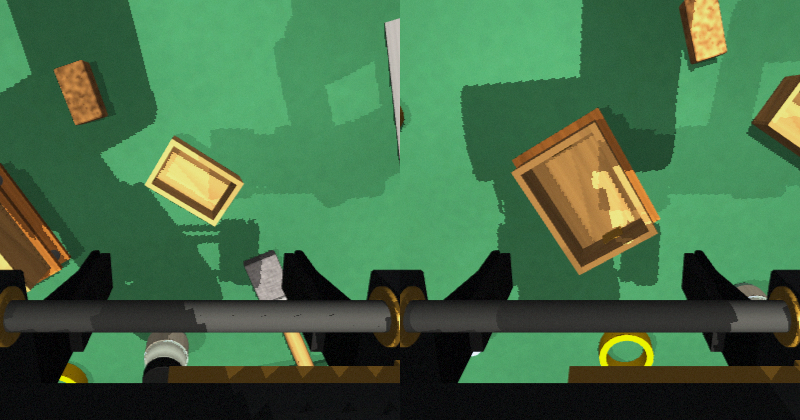

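```bash
python3 - <<'E'
from h import *
a=cv2.imread('pics/w_small.png');b=cv2.imread('pics/w_large.png')
f=lambda i,x,y,s,w:cv2.resize(i[y:y+w,x:x+w],(400,400),interpolation=cv2.INTER_CUBIC)
cv2.imwrite('pics/pair2.png',np.hstack([f(a,220,125,4,110),f(b,180,100,0,190)]))
E
```

```text
(no output)
```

View pics/pair2.png

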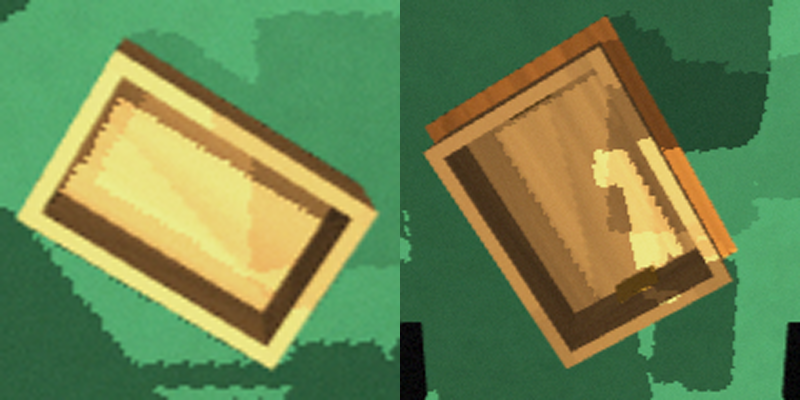

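```bash
cat >> h.py <<'E'
def quad(name,px,z,lab):
    st=pickle.load(open(f"pics/{name}.pkl","rb"));K,T=pose("wrist",st)
    w=plane(px,z,K,T)[:,:2]*1000;r=np.roll(w,-1,0)-w
    print(lab,w.mean(0).round(1),np.hypot(*r.T).round(1),np.degrees(np.arctan2(r[:,1],r[:,0])).round(1),st["position"].round(4))
E
python3 - <<'E'
from h import *
quad("w_small",np.array([(117,52),(378,212),(272,370),(17,216)])*.275+(220,125),.039,"small")
quad("w_large",np.array([(203,45),(333,281),(168,368),(25,152)])*.475+(180,100),.084,"large")
E
```

```text
small [504.3 256.2] [83.4 54.4 84.3 53. ] [  45.7  -44.5 -135.3  134.5] [0.5075 0.2578 0.2224]
large [519.   25.3] [114.1  83.5 114.   84.8] [  16.7  -72.7 -162.6  107.3] [0.5168 0.0346 0.2226]
```

Request:
{"api": "carry_out", "payload": {"deltas": [[[-0.08,-0.1,0,0,0,0,-1],[-0.16,-0.2,0,0,0,0,-1],[-0.24,-0.3,0,0,0,0,-1],[-0.32,-0.4,0,0,0,0,-1],[-0.4,-0.5,0,0,0,0,-1],[-0.48,-0.6,0,0,0,0,-1],[-0.56,-0.7,0,0,0,0,-1],[-0.64,-0.8,0,0,0,0,-1],[-0.72,-0.9,0,0,0,0,-1],[-0.8,-1.0,0,0,0,0,-1]]]}}

```text
time_s: 5.25
position: [0.6003, -0.135, 0.2224]
tcp_rot: [[-0.975, 0.22, -0.0], [0.22, 0.975, 0.001], [0.0, 0.001, -1.0]]
force: [-0.5, -0.6, 0.0]
opening: 1.0
grasp_force: 0.0
```

Request:
{"api": "carry_out", "payload": {"deltas": [[[0.0,-0.1,0,0,0,0,-1],[0.0,-0.2,0,0,0,0,-1],[0.0,-0.3,0,0,0,0,-1],[0.0,-0.4,0,0,0,0,-1],[0.0,-0.5,0,0,0,0,-1],[0.0,-0.6,0,0,0,0,-1],[0.0,-0.7,0,0,0,0,-1],[0.0,-0.8,0,0,0,0,-1],[0.0,-0.97,0,0,0,0,-1],[0.0,-0.97,0,0,0,0,-1]]]}}

```text
time_s: 6.08
position: [0.5671, -0.282, 0.2227]
tcp_rot: [[-0.975, 0.224, 0.001], [0.224, 0.975, -0.003], [-0.001, -0.003, -1.0]]
force: [1.0, -0.4, 0.6]
opening: 1.001
grasp_force: 0.0
```

```bash
python3 - <<'E'
from h import *
im,st=snap('w_mid')
c,_=cv2.findContours(wood(im)[:250],cv2.RETR_EXTERNAL,cv2.CHAIN_APPROX_NONE)
for x in c:
    if cv2.contourArea(x)>800: print(cv2.boundingRect(x),cv2.contourArea(x))
i=im[70:260,180:370,::-1]
cv2.imwrite('pics/midc.png',np.hstack([cv2.resize(i,(400,400),interpolation=cv2.INTER_CUBIC),cv2.resize(im[:,:,::-1],(400,300))[:].copy() if 0 else cv2.copyMakeBorder(cv2.resize(im[:,:,::-1],(400,300)),0,100,0,0,0)]))
E
```

```text
(224, 121, 99, 118) 5945.0
(0, 67, 79, 183) 4066.5
(496, 0, 64, 152) 2892.0
```

View pics/midc.png

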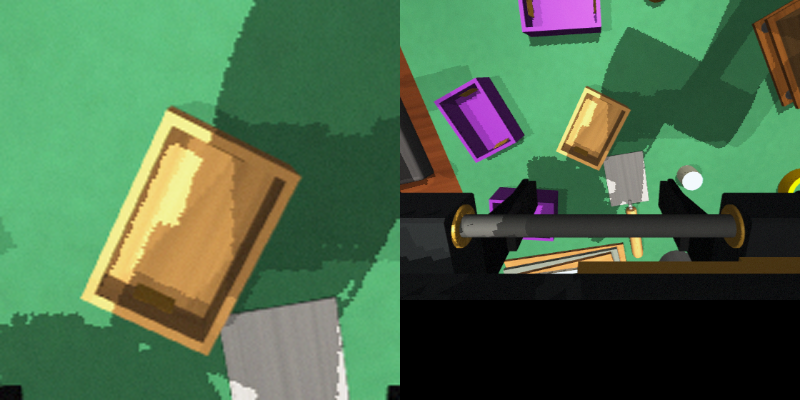

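```bash
python3 - <<'E'
from h import *
quad("w_mid",np.array([(170,110),(300,180),(208,354),(82,298)])*.475+(180,70),.044,"mid")
s=telemetry.read_state();print(s["position"],s["tcp_rot"][:,0],s["joint_positions"])
E
```

```text
mid [ 560.8 -288.2] [67.  95.5 67.3 98.3] [  49.3  -39.1 -128.3  140.7] [ 0.5671 -0.282   0.2227]
[ 0.56729277 -0.27976765  0.22255241] [-9.74567709e-01  2.24092337e-01 -6.36593479e-04] [-3.63474595e+01  3.07967048e+01  8.09794826e+01 -2.26301976e-02
  6.81749818e+01 -1.13389530e+02]
```

Request:
{"api": "carry_out", "payload": {"deltas": [[[0.004,-0.009,0.08,0,0,0.011,-1],[0.008,-0.018,0.18,0,0,0.021,-1],[0.012,-0.027,0.3,0,0,0.032,-1],[0.016,-0.036,0.42,0,0,0.042,-1],[0.02,-0.045,0.54,0,0,0.053,-1],[0.025,-0.054,0.65,0,0,0.063,-1],[0.029,-0.063,0.75,0,0,0.0736,-1],[0.029,-0.063,0.75,0,0,0.0736,-1],[0.029,-0.063,0.75,0,0,0.0736,-1],[0.029,-0.063,0.75,0,0,0.0736,-1]]]}}

```text
time_s: 6.97
position: [0.5621, -0.2851, 0.1108]
tcp_rot: [[-0.775, 0.632, 0.001], [0.632, 0.775, -0.001], [-0.001, 0.0, -1.0]]
force: [-0.2, 0.8, 0.2]
opening: 1.001
grasp_force: 0.0
```

```bash
python3 - <<'E'
from h import *
s=telemetry.read_state();p=s["position"];R=s["tcp_rot"];print(p,np.degrees(np.arctan2(R[1,0],R[0,0])))
print((R.T@(np.array([.561,-.288,.028])-p)/.15).round(4))
E
```

```text
[ 0.56212696 -0.28514211  0.11083518] 140.83822299542095
[-0.0055 -0.0197  0.5522]
```

Request:
{"api": "carry_out", "payload": {"deltas": [[[-0.0055,-0.02,0.08,0,0,0,-1],[-0.0055,-0.02,0.16,0,0,0,-1],[-0.0055,-0.02,0.24,0,0,0,-1],[-0.0055,-0.02,0.32,0,0,0,-1],[-0.0055,-0.02,0.4,0,0,0,-1],[-0.0055,-0.02,0.48,0,0,0,-1],[-0.0055,-0.02,0.54,0,0,0,-1],[-0.0055,-0.02,0.552,0,0,0,-1],[-0.0055,-0.02,0.552,0,0,0,-1],[-0.0055,-0.02,0.552,0,0,0,-1]]]}}

```text
time_s: 7.8
position: [0.5605, -0.2881, 0.0273]
tcp_rot: [[-0.774, 0.633, 0.0], [0.633, 0.774, -0.0], [-0.0, 0.0, -1.0]]
force: [0.4, 0.5, -0.1]
opening: 0.996
grasp_force: 0.0
```

Request:
{"api": "carry_out", "payload": {"deltas": [[[0,0,0,0,0,0,1],[0,0,0,0,0,0,1],[0,0,0,0,0,0,1],[0,0,0,0,0,0,1],[0,0,0,0,0,0,1],[0,0,0,0,0,0,1],[0,0,0,0,0,0,1],[0,0,0,0,0,0,1],[0,0,0,0,0,0,1],[0,0,0,0,0,0,1]]]}}

```text
time_s: 8.63
position: [0.5604, -0.2882, 0.0278]
tcp_rot: [[-0.774, 0.633, 0.0], [0.633, 0.774, -0.001], [-0.001, -0.0, -1.0]]
force: [-0.8, -0.1, 5.9]
opening: 0.777
grasp_force: 30.0
```

Request:
{"api": "carry_out", "payload": {"deltas": [[[0,0,-0.05,0,0,0,1],[0,0,-0.15,0,0,0,1],[0,0,-0.3,0,0,0,1],[0,0,-0.45,0,0,0,1],[0.04,0.04,-0.6,0,0,0,1],[0.12,0.11,-0.7,0,0,0,1],[0.22,0.2,-0.77,0,0,0,1],[0.33,0.3,-0.8,0,0,0,1],[0.44,0.4,-0.8,0,0,0,1],[0.55,0.5,-0.8,0,0,0,1]]]}}

```text
time_s: 9.47
position: [0.5433, -0.1763, 0.1474]
tcp_rot: [[-0.774, 0.633, -0.0], [0.633, 0.774, 0.001], [0.0, 0.0, -1.0]]
force: [-0.3, 0.4, -2.0]
opening: 0.779
grasp_force: 30.0
```

Request:
{"api": "carry_out", "payload": {"deltas": [[[0.12,0.115,0,0,0,-0.018,1],[0.24,0.23,0,0,0,-0.036,1],[0.36,0.345,0,0,0,-0.054,1],[0.48,0.46,0,0,0,-0.072,1],[0.6,0.575,0,0,0,-0.09,1],[0.72,0.69,0,0,0,-0.108,1],[0.84,0.8,0,0,0,-0.126,1],[0.94,0.89,0,0,0,-0.143,1],[0.987,0.943,0,0,0,-0.1567,1],[0.987,0.943,0,0,0,-0.1567,1]]]}}

```text
time_s: 10.3
position: [0.5172, 0.0281, 0.1468]
tcp_rot: [[-0.954, -0.299, -0.002], [-0.299, 0.954, 0.001], [0.002, 0.002, -1.0]]
force: [-0.7, 0.1, -1.7]
opening: 0.776
grasp_force: 30.0
```

```bash
python3 - <<'E'
from h import *
snap('w_ins')
im,st=snap('w_ins');p=st["position"];R=st["tcp_rot"];print(p,st["force"],st["opening"],np.degrees(np.arctan2(R[1,0],R[0,0])))
print((R.T@(np.array([.519,.0253,p[2]])-p)/.15).round(4))
cv2.imwrite('pics/w_insb.png',cv2.resize(im[80:380,80:480,::-1],(800,600)))
E
```

```text
[0.51799159 0.02672044 0.14693859] [-0.46294205 -0.4359926  -2.28038851] 0.7780152647017787 -162.8269571989726
[-0.0036 -0.011  -0.    ]
```

View pics/w_insb.png

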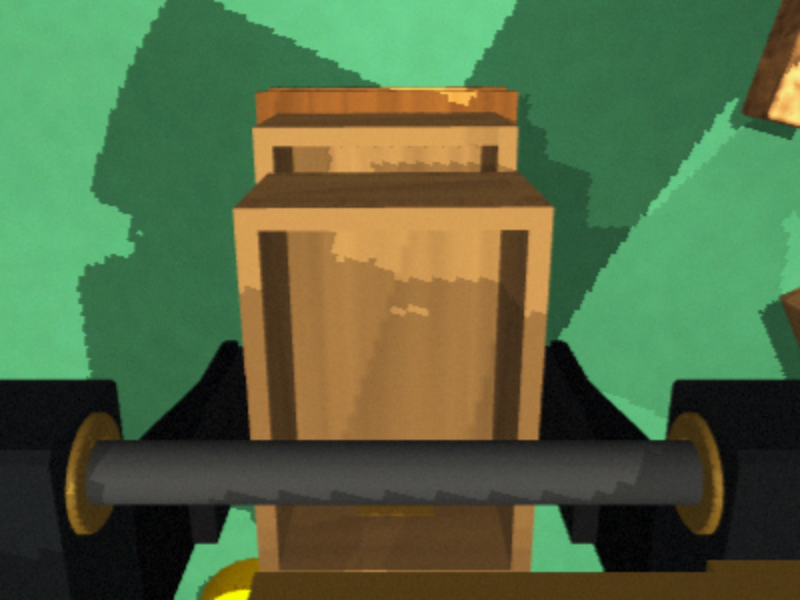

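```bash
python3 - <<'E'
from h import *
st=pickle.load(open("pics/w_ins.pkl","rb"));K,T=pose("wrist",st);p=st["position"];R=st["tcp_rot"]
f=lambda px,z:((plane(np.array(px)/2+80,z,K,T)-p)@R*1000).round(1)[:,:2]
print("held",f([(234,208),(553,207)],.163),f([(262,571),(532,571)],.163))
print("large",f([(252,127),(518,126)],.084))
E
```

```text
held [[ 48.2 -33.6]
 [ 48.4  34.2]] [[-45.1 -32.8]
 [-45.   35.1]]
large [[ 56.7 -44.6]
 [ 57.   39.6]]
```

Request:
{"api": "carry_out", "payload": {"deltas": [[[0,-0.005,0,0,0,0,1],[0,-0.01,0.03,0,0,0,1],[0,-0.015,0.08,0,0,0,1],[0,-0.015,0.13,0,0,0,1],[0,-0.015,0.18,0,0,0,1],[0,-0.015,0.22,0,0,0,1],[0,-0.015,0.25,0,0,0,1],[0,-0.015,0.28,0,0,0,1],[0,-0.015,0.31,0,0,0,1],[0,-0.015,0.31,0,0,0,1]]]}}

```text
time_s: 11.23
position: [0.5189, 0.0235, 0.0998]
tcp_rot: [[-0.956, -0.295, -0.002], [-0.295, 0.956, 0.0], [0.001, 0.001, -1.0]]
force: [-0.6, 0.1, -2.3]
opening: 0.776
grasp_force: 30.0
```

Request:
{"api": "carry_out", "payload": {"deltas": [[[0,0,0.03,0,0,0,1],[0,0,0.06,0,0,0,1],[0,0,0.085,0,0,0,1],[0,0,0.085,0,0,0,1],[0,0,0.085,0,0,0,-1],[0,0,0.085,0,0,0,-1],[0,0,0.085,0,0,0,-1],[0,0,0.085,0,0,0,-1],[0,0,0.085,0,0,0,-1],[0,0,0.085,0,0,0,-1]]]}}

```text
time_s: 12.07
position: [0.5196, 0.0234, 0.0882]
tcp_rot: [[-0.956, -0.295, 0.001], [-0.295, 0.956, -0.0], [-0.001, -0.0, -1.0]]
force: [-0.0, -0.5, 0.0]
opening: 0.997
grasp_force: 0.0
```

Request:
{"api": "carry_out", "payload": {"deltas": [[[0,0,-0.05,0,0,0,-1],[0,0,-0.15,0,0,0,-1],[0,0,-0.25,0,0,0,-1],[0,0,-0.3,0,0,0,-1],[0,0,-0.3,0,0,0,1],[0,0,-0.3,0,0,0,1],[0,0,-0.3,0,0,0,1],[0,0,-0.3,0,0,0,1],[0,0,-0.3,0,0,0,1],[0,0,-0.3,0,0,0,1]]]}}

```text
time_s: 12.9
position: [0.519, 0.0235, 0.1324]
tcp_rot: [[-0.956, -0.295, -0.001], [-0.295, 0.956, 0.0], [0.001, 0.001, -1.0]]
force: [-0.4, -0.0, -0.5]
opening: 0.631
grasp_force: 0.0
```

```bash
python3 - <<'E'
from h import *
im,st=snap('w_in1');print(st["position"],st["opening"],st["force"])
cv2.imwrite('pics/w_in1b.png',cv2.resize(im[80:380,80:480,::-1],(800,600)))
E
```

```text
[0.51899071 0.02346044 0.13239435] 0.6310358152849025 [-0.36735329 -0.03352869 -0.50702816]
```

View pics/w_in1b.png

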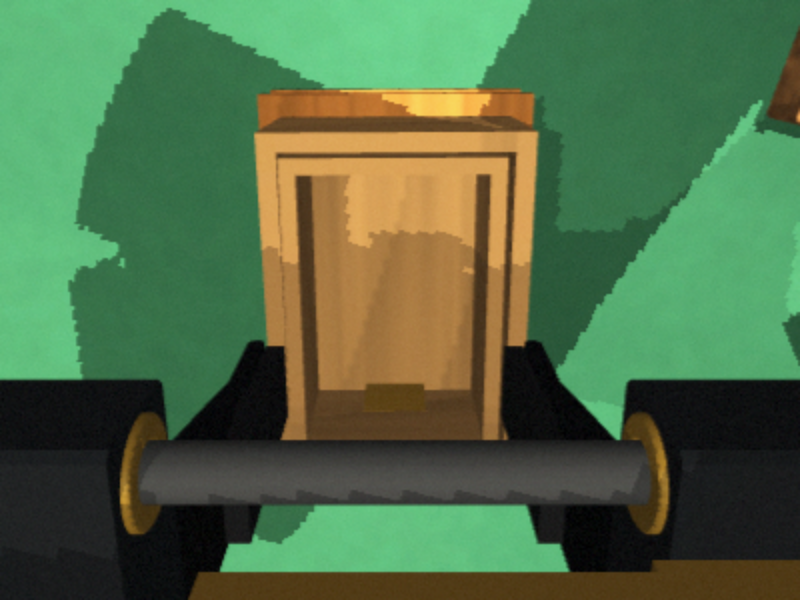

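Request:
{"api": "carry_out", "payload": {"deltas": [[[0,0,0.02,0,0,0,1],[0,0,0.05,0,0,0,1],[0,0,0.08,0,0,0,1],[0,0,0.11,0,0,0,1],[0,0,0.14,0,0,0,1],[0,0,0.17,0,0,0,1],[0,0,0.2,0,0,0,1],[0,0,0.22,0,0,0,1],[0,0,0.23,0,0,0,1],[0,0,0.23,0,0,0,1]]]}}

```text
time_s: 13.78
position: [0.5192, 0.0234, 0.0981]
tcp_rot: [[-0.956, -0.295, -0.001], [-0.295, 0.956, 0.0], [0.001, 0.0, -1.0]]
force: [0.8, -0.0, -0.1]
opening: 0.003
grasp_force: 0.0
```

Request:
{"api": "carry_out", "payload": {"deltas": [[[0,0,0.0,0,0,0,1],[0,0,0.04,0,0,0,1],[0,0,0.08,0,0,0,1],[0,0,0.12,0,0,0,1],[0,0,0.16,0,0,0,1],[0,0,0.2,0,0,0,1],[0,0,0.24,0,0,0,1],[0,0,0.26,0,0,0,1],[0,0,0.26,0,0,0,1],[0,0,0.26,0,0,0,1]]]}}

```text
time_s: 14.62
position: [0.5193, 0.0234, 0.0592]
tcp_rot: [[-0.956, -0.295, -0.0], [-0.295, 0.956, 0.0], [0.0, 0.0, -1.0]]
force: [0.2, -0.4, 0.9]
opening: 0.003
grasp_force: 0.0
```

Request:
{"api": "carry_out", "payload": {"deltas": [[[0,0,0.01,0,0,0,1],[0,0,0.02,0,0,0,1],[0,0,0.03,0,0,0,1],[0,0,0.04,0,0,0,1],[0,0,0.05,0,0,0,1],[0,0,0.055,0,0,0,1],[0,0,0.06,0,0,0,1],[0,0,0.067,0,0,0,1],[0,0,0.067,0,0,0,1],[0,0,0.067,0,0,0,1]]]}}

```text
time_s: 15.45
position: [0.5195, 0.0234, 0.0496]
tcp_rot: [[-0.956, -0.295, 0.0], [-0.295, 0.956, 0.0], [-0.0, -0.0, -1.0]]
force: [-1.1, 0.5, 2.6]
opening: 0.006
grasp_force: 1.3
```

Request:
{"api": "carry_out", "payload": {"deltas": [[[0,0,0.005,0,0,0,1],[0,0,0.01,0,0,0,1],[0,0,0.015,0,0,0,1],[0,0,0.02,0,0,0,1],[0,0,0.025,0,0,0,1],[0,0,0.03,0,0,0,1],[0,0,0.035,0,0,0,1],[0,0,0.04,0,0,0,1],[0,0,0.04,0,0,0,1],[0,0,0.04,0,0,0,1]]]}}

```text
time_s: 16.28
position: [0.5197, 0.0234, 0.044]
tcp_rot: [[-0.956, -0.295, 0.001], [-0.295, 0.956, -0.0], [-0.001, -0.0, -1.0]]
force: [-1.3, -0.6, 7.3]
opening: -0.0
grasp_force: 3.8
```

Request:
{"api": "carry_out", "payload": {"deltas": [[[0,0,0.005,0,0,0,1],[0,0,0.01,0,0,0,1],[0,0,0.015,0,0,0,1],[0,0,0.02,0,0,0,1],[0,0,0.025,0,0,0,1],[0,0,0.03,0,0,0,1],[0,0,0.033,0,0,0,1],[0,0,0.033,0,0,0,1],[0,0,0.033,0,0,0,1],[0,0,0.033,0,0,0,1]]]}}

```text
time_s: 17.12
position: [0.5199, 0.0233, 0.0393]
tcp_rot: [[-0.956, -0.295, 0.001], [-0.295, 0.956, -0.0], [-0.001, -0.001, -1.0]]
force: [-0.7, -0.1, 9.7]
opening: 0.005
grasp_force: 4.7
```

Request:
{"api": "carry_out", "payload": {"deltas": [[[0,0,0.005,0,0,0,1],[0,0,0.01,0,0,0,1],[0,0,0.015,0,0,0,1],[0,0,0.02,0,0,0,1],[0,0,0.025,0,0,0,1],[0,0,0.027,0,0,0,1],[0,0,0.027,0,0,0,1],[0,0,0.027,0,0,0,1],[0,0,0.027,0,0,0,1],[0,0,0.027,0,0,0,1]]]}}

```text
time_s: 17.95
position: [0.5199, 0.0234, 0.0359]
tcp_rot: [[-0.956, -0.295, 0.002], [-0.295, 0.956, -0.0], [-0.001, -0.001, -1.0]]
force: [-1.7, 0.5, 13.8]
opening: 0.007
grasp_force: 7.1
```

Request:
{"api": "carry_out", "payload": {"deltas": [[[0,0,0.003,0,0,0,1],[0,0,0.005,0,0,0,1],[0,0,0.007,0,0,0,1],[0,0,0.01,0,0,0,1],[0,0,0.013,0,0,0,1],[0,0,0.013,0,0,0,1],[0,0,0.013,0,0,0,1],[0,0,0.013,0,0,0,1],[0,0,0.013,0,0,0,1],[0,0,0.013,0,0,0,1]]]}}

```text
time_s: 18.78
position: [0.5199, 0.0234, 0.0342]
tcp_rot: [[-0.956, -0.295, 0.002], [-0.295, 0.956, -0.0], [-0.002, -0.001, -1.0]]
force: [-2.3, 0.8, 16.8]
opening: 0.005
grasp_force: 8.3
```

Request:
{"api": "carry_out", "payload": {"deltas": [[[0,0,0.003,0,0,0,1],[0,0,0.006,0,0,0,1],[0,0,0.009,0,0,0,1],[0,0,0.012,0,0,0,1],[0,0,0.013,0,0,0,1],[0,0,0.013,0,0,0,1],[0,0,0.013,0,0,0,1],[0,0,0.013,0,0,0,1],[0,0,0.013,0,0,0,1],[0,0,0.013,0,0,0,1]]]}}

```text
time_s: 19.62
position: [0.5199, 0.0234, 0.0325]
tcp_rot: [[-0.955, -0.295, 0.002], [-0.295, 0.955, -0.0], [-0.002, -0.001, -1.0]]
force: [-2.4, 0.1, 18.3]
opening: 0.007
grasp_force: 9.4
```

Request:
{"api": "carry_out", "payload": {"deltas": [[[0,0,0.003,0,0,0,1],[0,0,0.006,0,0,0,1],[0,0,0.009,0,0,0,1],[0,0,0.012,0,0,0,1],[0,0,0.013,0,0,0,1],[0,0,0.013,0,0,0,1],[0,0,0.013,0,0,0,1],[0,0,0.013,0,0,0,1],[0,0,0.013,0,0,0,1],[0,0,0.013,0,0,0,1]]]}}

```text
time_s: 20.45
position: [0.5199, 0.0233, 0.0309]
tcp_rot: [[-0.955, -0.295, 0.002], [-0.295, 0.955, -0.0], [-0.002, -0.001, -1.0]]
force: [-3.4, 0.2, 22.0]
opening: 0.005
grasp_force: 10.6
```

Request:
{"api": "carry_out", "payload": {"deltas": [[[0,0,0.003,0,0,0,1],[0,0,0.006,0,0,0,1],[0,0,0.009,0,0,0,1],[0,0,0.012,0,0,0,1],[0,0,0.013,0,0,0,1],[0,0,0.013,0,0,0,1],[0,0,0.013,0,0,0,1],[0,0,0.013,0,0,0,1],[0,0,0.013,0,0,0,1],[0,0,0.013,0,0,0,1]]]}}

```text
time_s: 21.28
position: [0.5199, 0.0234, 0.0292]
tcp_rot: [[-0.955, -0.295, 0.002], [-0.295, 0.955, -0.0], [-0.002, -0.001, -1.0]]
force: [-4.0, 0.3, 23.9]
opening: 0.008
grasp_force: 11.7
```

Request:
{"api": "carry_out", "payload": {"deltas": [[[0,0,0.003,0,0,0,1],[0,0,0.006,0,0,0,1],[0,0,0.009,0,0,0,1],[0,0,0.01,0,0,0,1],[0,0,0.01,0,0,0,1],[0,0,0.01,0,0,0,1],[0,0,0.01,0,0,0,1],[0,0,0.01,0,0,0,1],[0,0,0.01,0,0,0,1],[0,0,0.01,0,0,0,1]]]}}

```text
time_s: 22.12
position: [0.5199, 0.0233, 0.0279]
tcp_rot: [[-0.955, -0.295, 0.002], [-0.295, 0.955, -0.001], [-0.002, -0.001, -1.0]]
force: [-3.8, 1.0, 24.9]
opening: 0.006
grasp_force: 12.6
```

Request:
{"api": "carry_out", "payload": {"deltas": [[[0,0,0.003,0,0,0,1],[0,0,0.006,0,0,0,1],[0,0,0.008,0,0,0,1],[0,0,0.008,0,0,0,1],[0,0,0.008,0,0,0,1],[0,0,0.008,0,0,0,1],[0,0,0.008,0,0,0,1],[0,0,0.008,0,0,0,1],[0,0,0.008,0,0,0,1],[0,0,0.008,0,0,0,1]]]}}

```text
time_s: 22.95
position: [0.5199, 0.0234, 0.0273]
tcp_rot: [[-0.955, -0.295, 0.002], [-0.295, 0.955, -0.001], [-0.002, -0.001, -1.0]]
force: [-4.8, -0.4, 29.5]
opening: 0.007
grasp_force: 14.9
```

Request:
{"api": "carry_out", "payload": {"deltas": [[[0,0,0.003,0,0,0,1],[0,0,0.006,0,0,0,1],[0,0,0.008,0,0,0,1],[0,0,0.008,0,0,0,1],[0,0,0.008,0,0,0,1],[0,0,0.008,0,0,0,1],[0,0,0.008,0,0,0,1],[0,0,0.008,0,0,0,1],[0,0,0.008,0,0,0,1],[0,0,0.008,0,0,0,1]]]}}

```text
time_s: 23.78
position: [0.5199, 0.0233, 0.0272]
tcp_rot: [[-0.955, -0.295, 0.003], [-0.295, 0.955, -0.001], [-0.003, -0.002, -1.0]]
force: [-6.9, 0.7, 38.1]
opening: 0.003
grasp_force: 19.4
```

Request:
{"api": "carry_out", "payload": {"deltas": [[[0,0,-0.05,0,0,0,1],[0,0,-0.1,0,0,0,1],[0,0,-0.18,0,0,0,1],[0,0,-0.28,0,0,0,1],[0,0,-0.4,0,0,0,1],[0,0,-0.52,0,0,0,1],[0,0,-0.64,0,0,0,1],[0,0,-0.72,0,0,0,1],[0,0,-0.72,0,0,0,1],[0,0,-0.72,0,0,0,1]]]}}

```text
time_s: 24.62
position: [0.5196, 0.0233, 0.1308]
tcp_rot: [[-0.956, -0.295, 0.001], [-0.295, 0.956, -0.0], [-0.001, -0.001, -1.0]]
force: [-0.6, -0.3, -0.2]
opening: 0.004
grasp_force: 0.0
```

```bash
python3 - <<'E'
from h import *
im,st=snap('w_in2');print(st["position"],st["opening"],st["force"])
cv2.imwrite('pics/w_in2b.png',cv2.resize(im[80:380,80:480,::-1],(800,600)))
E
```

```text
[0.51960389 0.02330793 0.13083634] 0.003506247648816852 [-0.62714545 -0.2577622  -0.22566816]
```

View pics/w_in2b.png

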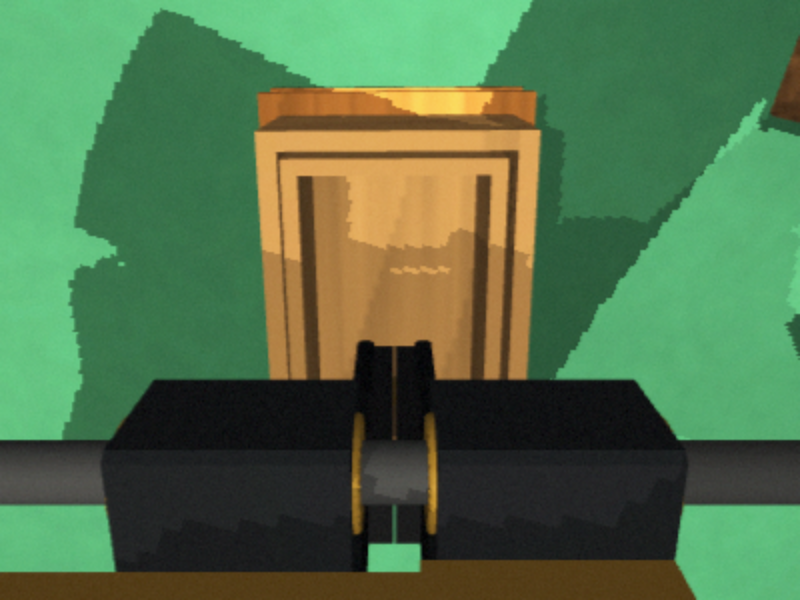

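Request:
{"api": "carry_out", "payload": {"deltas": [[[-0.018,0.076,0,0,0,0,-1],[-0.036,0.152,0,0,0,0,-1],[-0.054,0.228,0,0,0,0,-1],[-0.072,0.304,0,0,0,0,-1],[-0.09,0.38,0,0,0,0,-1],[-0.108,0.456,0,0,0,0,-1],[-0.126,0.532,0,0,0,0,-1],[-0.144,0.608,0,0,0,0,-1],[-0.162,0.684,0,0,0,0,-1],[-0.18,0.76,0,0,0,0,-1]]]}}

```text
time_s: 25.5
position: [0.5114, 0.1416, 0.1308]
tcp_rot: [[-0.955, -0.295, 0.0], [-0.295, 0.955, -0.0], [-0.0, -0.0, -1.0]]
force: [-0.4, -0.2, 1.0]
opening: 0.677
grasp_force: 0.0
```

Request:
{"api": "carry_out", "payload": {"deltas": [[[-0.02,0.09,0,0,0,-0.01,-1],[-0.04,0.18,0,0,0,-0.02,-1],[-0.06,0.27,0,0,0,-0.03,-1],[-0.08,0.36,0,0,0,-0.04,-1],[-0.105,0.46,0,0,0,-0.05,-1],[-0.13,0.56,0,0,0,-0.06,-1],[-0.155,0.66,0,0,0,-0.07,-1],[-0.181,0.755,0,0,0,-0.0778,-1],[-0.181,0.755,0,0,0,-0.0778,-1],[-0.181,0.755,0,0,0,-0.0778,-1]]]}}

```text
time_s: 26.33
position: [0.5038, 0.2573, 0.1307]
tcp_rot: [[-0.705, -0.71, 0.0], [-0.71, 0.705, -0.0], [0.0, -0.0, -1.0]]
force: [-0.9, -0.1, 0.5]
opening: 1.0
grasp_force: 0.0
```

```bash
python3 - <<'E'
from h import *
s=telemetry.read_state();p=s["position"];R=s["tcp_rot"];print(p,np.degrees(np.arctan2(R[1,0],R[0,0]))%360,s["opening"])
print((R.T@(np.array([.5043,.2562,.023])-p)/.15).round(4))
E
```

```text
[0.50379314 0.2573252  0.13069595] 225.20142782310828 0.9997181245341881
[ 0.0028 -0.0075  0.718 ]
```

Request:
{"api": "carry_out", "payload": {"deltas": [[[0.003,-0.007,0.1,0,0,0,-1],[0.003,-0.007,0.2,0,0,0,-1],[0.003,-0.007,0.3,0,0,0,-1],[0.003,-0.007,0.4,0,0,0,-1],[0.003,-0.007,0.5,0,0,0,-1],[0.003,-0.007,0.6,0,0,0,-1],[0.003,-0.007,0.68,0,0,0,-1],[0.003,-0.007,0.718,0,0,0,-1],[0.003,-0.007,0.718,0,0,0,-1],[0.003,-0.007,0.718,0,0,0,-1]]]}}

```text
time_s: 27.17
position: [0.5047, 0.2552, 0.023]
tcp_rot: [[-0.706, -0.709, -0.0], [-0.709, 0.706, -0.0], [0.0, 0.0, -1.0]]
force: [-0.1, -0.2, 1.1]
opening: 0.997
grasp_force: 0.0
```

Request:
{"api": "carry_out", "payload": {"deltas": [[[0,0,0,0,0,0,1],[0,0,0,0,0,0,1],[0,0,0,0,0,0,1],[0,0,0,0,0,0,1],[0,0,0,0,0,0,1],[0,0,0,0,0,0,1],[0,0,0,0,0,0,1],[0,0,0,0,0,0,1],[0,0,0,0,0,0,1],[0,0,0,0,0,0,1]]]}}

```text
time_s: 28.0
position: [0.5046, 0.2556, 0.0233]
tcp_rot: [[-0.705, -0.709, 0.0], [-0.709, 0.705, 0.0], [-0.0, -0.0, -1.0]]
force: [-0.5, 0.8, 2.7]
opening: 0.615
grasp_force: 30.0
```

Request:
{"api": "carry_out", "payload": {"deltas": [[[0,0,-0.05,0,0,0,1],[0,0,-0.15,0,0,0,1],[0,0,-0.3,0,0,0,1],[0,0,-0.45,0,0,0,1],[0.03,-0.04,-0.6,0,0,0,1],[0.08,-0.1,-0.7,0,0,0,1],[0.14,-0.17,-0.77,0,0,0,1],[0.21,-0.25,-0.8,0,0,0,1],[0.28,-0.32,-0.8,0,0,0,1],[0.35,-0.4,-0.8,0,0,0,1]]]}}

```text
time_s: 28.83
position: [0.5099, 0.1753, 0.1437]
tcp_rot: [[-0.705, -0.709, 0.001], [-0.709, 0.705, -0.0], [-0.0, -0.0, -1.0]]
force: [-0.2, -0.1, -2.1]
opening: 0.619
grasp_force: 30.0
```

Request:
{"api": "carry_out", "payload": {"deltas": [[[0.08,-0.09,0,0,0,0.01,1],[0.16,-0.18,0,0,0,0.02,1],[0.24,-0.27,0,0,0,0.03,1],[0.32,-0.36,0,0,0,0.04,1],[0.41,-0.46,0,0,0,0.05,1],[0.5,-0.56,0,0,0,0.06,1],[0.59,-0.66,0,0,0,0.07,1],[0.66,-0.74,0,0,0,0.0778,1],[0.68,-0.76,0,0,0,0.0778,1],[0.68,-0.76,0,0,0,0.0778,1]]]}}

```text
time_s: 29.67
position: [0.5189, 0.0222, 0.1431]
tcp_rot: [[-0.956, -0.294, -0.0], [-0.294, 0.956, 0.0], [0.0, 0.0, -1.0]]
force: [-0.6, -0.0, -1.7]
opening: 0.621
grasp_force: 30.0
```

```bash
python3 - <<'E'
from h import *
capture('wrist')
im,st=snap('w_ins2');p=st["position"];R=st["tcp_rot"];print(p,st["force"],st["opening"],np.degrees(np.arctan2(R[1,0],R[0,0]))%360)
print((R.T@(np.array([.519,.0235,p[2]])-p)/.15).round(4))
cv2.imwrite('pics/w_ins2b.png',cv2.resize(im[80:380,80:480,::-1],(800,600)))
E
```

```text
[0.5187223  0.02315007 0.14306032] [ 0.22040729 -0.99072634 -1.15263776] 0.6170055992569872 197.14624649535477
[-0.0025  0.0017  0.    ]
```

View pics/w_ins2b.png

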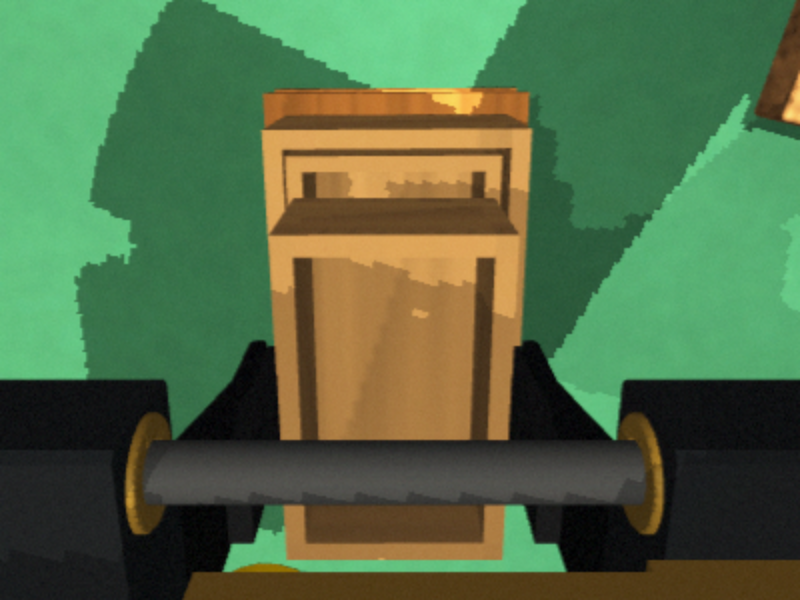

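```bash
python3 - <<'E'
from h import *
st=pickle.load(open("pics/w_ins2.pkl","rb"));K,T=pose("wrist",st);p=st["position"];R=st["tcp_rot"]
f=lambda px,z:((plane(np.array(px)/2+80,z,K,T)-p)@R*1000).round(1)[:,:2].tolist()
print("held",f([(268,235),(520,234),(503,559),(287,559)],.159))
print("mid",f([(287,155),(504,154)],.084)); print("large",f([(262,128),(532,128)],.084))
im=cv2.imread("pics/w_ins2.png",0)
for r in (160,162,164): print(r,im[r,218:240].tolist(),im[r,322:348].tolist())
print(im[142:168,255].tolist())
E
```

```text
held [[42.3, -26.7], [42.5, 27.5], [-41.5, 27.7], [-41.6, -26.4]]
mid [[48.4, -33.3], [48.7, 34.9]]
large [[56.8, -40.7], [56.8, 43.3]]
160 [175, 172, 174, 102, 103, 157, 170, 169, 169, 171, 170, 172, 172, 171, 172, 171, 169, 172, 172, 171, 172, 168] [170, 172, 172, 170, 171, 171, 171, 170, 152, 86, 63, 60, 68, 133, 168, 173, 174, 171, 175, 172, 172, 173, 172, 108, 71, 71]
162 [172, 174, 173, 100, 107, 159, 170, 171, 175, 173, 174, 174, 171, 172, 169, 171, 174, 170, 172, 171, 174, 171] [169, 174, 172, 174, 169, 172, 172, 172, 151, 87, 53, 53, 62, 134, 167, 173, 174, 171, 174, 171, 172, 171, 156, 103, 72, 72]
164 [173, 175, 174, 117, 111, 162, 172, 171, 174, 172, 174, 172, 170, 169, 173, 171, 170, 172, 173, 172, 171, 169] [171, 174, 173, 169, 172, 172, 172, 173, 150, 84, 48, 60, 68, 132, 165, 174, 172, 170, 173, 175, 170, 170, 155, 96, 71, 75]
[73, 73, 93, 174, 175, 176, 174, 175, 174, 177, 172, 176, 124, 78, 72, 69, 168, 171, 173, 172, 173, 172, 171, 172, 173, 176]
```

Request:
{"api": "carry_out", "payload": {"deltas": [[[-0.004,0.002,0,0,0,0,1],[-0.004,0.002,0.04,0,0,0,1],[-0.004,0.002,0.09,0,0,0,1],[-0.004,0.002,0.14,0,0,0,1],[-0.004,0.002,0.18,0,0,0,1],[-0.004,0.002,0.22,0,0,0,1],[-0.004,0.002,0.25,0,0,0,1],[-0.004,0.002,0.28,0,0,0,1],[-0.004,0.002,0.31,0,0,0,1],[-0.004,0.002,0.31,0,0,0,1]]]}}

```text
time_s: 30.6
position: [0.5189, 0.0237, 0.0956]
tcp_rot: [[-0.956, -0.295, -0.002], [-0.295, 0.956, 0.0], [0.001, 0.001, -1.0]]
force: [-0.5, 0.1, -0.3]
opening: 0.616
grasp_force: 30.0
```

Request:
{"api": "carry_out", "payload": {"deltas": [[[0,0,0.02,0,0,0,1],[0,0,0.04,0,0,0,1],[0,0,0.057,0,0,0,1],[0,0,0.057,0,0,0,1],[0,0,0.057,0,0,0,-1],[0,0,0.057,0,0,0,-1],[0,0,0.057,0,0,0,-1],[0,0,0.057,0,0,0,-1],[0,0,0.057,0,0,0,-1],[0,0,0.057,0,0,0,-1]]]}}

```text
time_s: 31.43
position: [0.5196, 0.0237, 0.0882]
tcp_rot: [[-0.956, -0.295, 0.0], [-0.295, 0.956, -0.0], [-0.0, -0.0, -1.0]]
force: [-0.6, -0.3, -0.4]
opening: 0.958
grasp_force: 0.0
```

Request:
{"api": "carry_out", "payload": {"deltas": [[[0,0,-0.05,0,0,0,-1],[0,0,-0.15,0,0,0,-1],[0,0,-0.25,0,0,0,-1],[0,0,-0.3,0,0,0,1],[0,0,-0.3,0,0,0,1],[0,0,-0.3,0,0,0,1],[0,0,-0.3,0,0,0,1],[0,0,-0.3,0,0,0,1],[0,0,-0.3,0,0,0,1],[0,0,-0.3,0,0,0,1]]]}}

```text
time_s: 32.27
position: [0.5191, 0.0237, 0.1324]
tcp_rot: [[-0.956, -0.295, -0.001], [-0.295, 0.956, 0.0], [0.001, 0.001, -1.0]]
force: [-0.1, 0.0, -0.3]
opening: 0.56
grasp_force: 0.0
```

```bash
python3 - <<'E'
from h import *
im,st=snap('w_in3');print(st["position"],st["opening"],st["force"])
g=cv2.cvtColor(im,cv2.COLOR_RGB2GRAY)
for r in (172,185,198): print(r,g[r,205:250].tolist(),g[r,305:350].tolist())
for c in (250,290): print(g[135:185,c].tolist())
E
```

```text
[0.51908678 0.02370781 0.13242115] 0.5600527906742689 [-0.05510637  0.0150412  -0.25901799]
172 [95, 91, 94, 144, 173, 173, 175, 176, 176, 175, 175, 175, 176, 117, 84, 157, 175, 174, 173, 173, 171, 171, 173, 102, 55, 55, 63, 70, 70, 72, 76, 69, 68, 72, 70, 70, 75, 75, 73, 71, 72, 79, 70, 70, 76] [74, 74, 78, 72, 74, 69, 70, 72, 73, 69, 74, 73, 70, 69, 70, 73, 67, 59, 59, 155, 171, 174, 174, 169, 172, 173, 171, 114, 61, 63, 65, 68, 154, 174, 173, 172, 171, 174, 176, 174, 174, 174, 113, 70, 71]
185 [94, 94, 89, 90, 160, 173, 172, 174, 175, 173, 176, 175, 174, 174, 100, 106, 162, 172, 170, 171, 170, 170, 170, 133, 74, 56, 129, 165, 169, 171, 170, 172, 168, 169, 154, 86, 57, 55, 56, 62, 112, 124, 126, 132, 135] [173, 172, 174, 137, 87, 68, 69, 68, 65, 152, 170, 170, 172, 171, 171, 170, 173, 115, 111, 163, 170, 171, 174, 172, 171, 170, 151, 84, 52, 64, 68, 111, 162, 172, 176, 174, 175, 174, 173, 173, 173, 126, 78, 73, 69]
198 [90, 90, 91, 96, 91, 161, 174, 175, 176, 176, 173, 175, 176, 174, 135, 73, 128, 164, 173, 172, 172, 169, 171, 173, 116, 68, 76, 157, 170, 173, 173, 171, 173, 171, 170, 100, 56, 59, 56, 61, 98, 125, 126, 130, 135] [133, 134, 138, 94, 71, 67, 68, 67, 110, 162, 173, 173, 172, 174, 174, 173, 150, 88, 122, 140, 165, 173, 171, 170, 171, 173, 103, 54, 53, 64, 86, 159, 175, 174, 174, 174, 176, 175, 173, 173, 141, 87, 71, 72, 73]
[133, 131, 129, 89, 76, 74, 71, 72, 74, 74, 79, 173, 175, 177, 177, 175, 179, 175, 178, 178, 176, 90, 73, 71, 74, 168, 171, 174, 171, 175, 173, 170, 170, 103, 71, 76, 76, 75, 101, 168, 173, 173, 172, 172, 173, 174, 172, 139, 140, 136]
[209, 208, 208, 82, 77, 74, 68, 71, 75, 79, 102, 175, 175, 176, 175, 179, 176, 174, 178, 178, 176, 85, 79, 77, 101, 170, 173, 175, 173, 170, 172, 175, 173, 101, 79, 74, 80, 74, 119, 173, 176, 175, 175, 174, 176, 174, 174, 165, 163, 164]
```

Request:
{"api": "carry_out", "payload": {"deltas": [[[0,0,0.02,0,0,0,1],[0,0,0.05,0,0,0,1],[0,0,0.08,0,0,0,1],[0,0,0.11,0,0,0,1],[0,0,0.14,0,0,0,1],[0,0,0.17,0,0,0,1],[0,0,0.18,0,0,0,1],[0,0,0.19,0,0,0,1],[0,0,0.2,0,0,0,1],[0,0,0.2,0,0,0,1]]]}}

```text
time_s: 33.15
position: [0.5194, 0.0237, 0.1028]
tcp_rot: [[-0.956, -0.295, -0.0], [-0.295, 0.956, 0.0], [0.0, 0.0, -1.0]]
force: [-0.3, -0.4, -0.2]
opening: 0.007
grasp_force: 0.0
```

Request:
{"api": "carry_out", "payload": {"deltas": [[[0,0,0.02,0,0,0,1],[0,0,0.06,0,0,0,1],[0,0,0.1,0,0,0,1],[0,0,0.14,0,0,0,1],[0,0,0.18,0,0,0,1],[0,0,0.21,0,0,0,1],[0,0,0.23,0,0,0,1],[0,0,0.25,0,0,0,1],[0,0,0.26,0,0,0,1],[0,0,0.26,0,0,0,1]]]}}

```text
time_s: 33.98
position: [0.5193, 0.0237, 0.0637]
tcp_rot: [[-0.956, -0.295, -0.0], [-0.295, 0.956, 0.0], [0.0, 0.0, -1.0]]
force: [-0.2, -0.3, -0.1]
opening: 0.004
grasp_force: 0.0
```

Request:
{"api": "carry_out", "payload": {"deltas": [[[0,0,0.01,0,0,0,1],[0,0,0.02,0,0,0,1],[0,0,0.03,0,0,0,1],[0,0,0.04,0,0,0,1],[0,0,0.05,0,0,0,1],[0,0,0.06,0,0,0,1],[0,0,0.067,0,0,0,1],[0,0,0.067,0,0,0,1],[0,0,0.067,0,0,0,1],[0,0,0.067,0,0,0,1]]]}}

```text
time_s: 34.82
position: [0.5196, 0.0237, 0.0542]
tcp_rot: [[-0.956, -0.295, 0.0], [-0.295, 0.956, -0.0], [-0.0, -0.0, -1.0]]
force: [-0.3, 0.5, 3.5]
opening: 0.007
grasp_force: 1.7
```

Request:
{"api": "carry_out", "payload": {"deltas": [[[0,0,0.01,0,0,0,1],[0,0,0.02,0,0,0,1],[0,0,0.03,0,0,0,1],[0,0,0.04,0,0,0,1],[0,0,0.05,0,0,0,1],[0,0,0.06,0,0,0,1],[0,0,0.07,0,0,0,1],[0,0,0.08,0,0,0,1],[0,0,0.08,0,0,0,1],[0,0,0.08,0,0,0,1]]]}}

```text
time_s: 35.65
position: [0.5202, 0.0236, 0.0428]
tcp_rot: [[-0.956, -0.295, 0.002], [-0.295, 0.956, -0.0], [-0.002, -0.001, -1.0]]
force: [-0.9, 1.1, 10.7]
opening: 0.006
grasp_force: 5.2
```

Request:
{"api": "carry_out", "payload": {"deltas": [[[0,0,0.005,0,0,0,1],[0,0,0.01,0,0,0,1],[0,0,0.015,0,0,0,1],[0,0,0.02,0,0,0,1],[0,0,0.025,0,0,0,1],[0,0,0.027,0,0,0,1],[0,0,0.027,0,0,0,1],[0,0,0.027,0,0,0,1],[0,0,0.027,0,0,0,1],[0,0,0.027,0,0,0,1]]]}}

```text
time_s: 36.48
position: [0.5202, 0.0236, 0.0395]
tcp_rot: [[-0.955, -0.295, 0.002], [-0.295, 0.955, -0.0], [-0.002, -0.001, -1.0]]
force: [-0.8, -0.1, 15.7]
opening: 0.003
grasp_force: 7.5
```

Request:
{"api": "carry_out", "payload": {"deltas": [[[0,0,0.004,0,0,0,1],[0,0,0.008,0,0,0,1],[0,0,0.012,0,0,0,1],[0,0,0.016,0,0,0,1],[0,0,0.018,0,0,0,1],[0,0,0.018,0,0,0,1],[0,0,0.018,0,0,0,1],[0,0,0.018,0,0,0,1],[0,0,0.018,0,0,0,1],[0,0,0.018,0,0,0,1]]]}}

```text
time_s: 37.32
position: [0.5201, 0.0236, 0.0372]
tcp_rot: [[-0.955, -0.295, 0.002], [-0.295, 0.955, -0.0], [-0.002, -0.001, -1.0]]
force: [-2.2, -0.2, 18.1]
opening: 0.003
grasp_force: 9.1
```

Matching the first press; continue to about 0.032.

Request:
{"api": "carry_out", "payload": {"deltas": [[[0,0,0.004,0,0,0,1],[0,0,0.008,0,0,0,1],[0,0,0.012,0,0,0,1],[0,0,0.016,0,0,0,1],[0,0,0.018,0,0,0,1],[0,0,0.018,0,0,0,1],[0,0,0.018,0,0,0,1],[0,0,0.018,0,0,0,1],[0,0,0.018,0,0,0,1],[0,0,0.018,0,0,0,1]]]}}

```text
time_s: 38.15
position: [0.5202, 0.0236, 0.0348]
tcp_rot: [[-0.955, -0.295, 0.002], [-0.295, 0.955, -0.001], [-0.002, -0.001, -1.0]]
force: [-3.4, 0.1, 21.7]
opening: 0.006
grasp_force: 10.7
```

Request:
{"api": "carry_out", "payload": {"deltas": [[[0,0,0.004,0,0,0,1],[0,0,0.008,0,0,0,1],[0,0,0.012,0,0,0,1],[0,0,0.015,0,0,0,1],[0,0,0.015,0,0,0,1],[0,0,0.015,0,0,0,1],[0,0,0.015,0,0,0,1],[0,0,0.015,0,0,0,1],[0,0,0.015,0,0,0,1],[0,0,0.015,0,0,0,1]]]}}

```text
time_s: 38.98
position: [0.5202, 0.0236, 0.0329]
tcp_rot: [[-0.955, -0.295, 0.003], [-0.295, 0.955, -0.001], [-0.002, -0.001, -1.0]]
force: [-4.0, 0.2, 23.0]
opening: 0.001
grasp_force: 12.0
```

Request:
{"api": "carry_out", "payload": {"deltas": [[[0,0,0.003,0,0,0,1],[0,0,0.006,0,0,0,1],[0,0,0.008,0,0,0,1],[0,0,0.008,0,0,0,1],[0,0,0.008,0,0,0,1],[0,0,0.008,0,0,0,1],[0,0,0.008,0,0,0,1],[0,0,0.008,0,0,0,1],[0,0,0.008,0,0,0,1],[0,0,0.008,0,0,0,1]]]}}

```text
time_s: 39.82
position: [0.5202, 0.0236, 0.0323]
tcp_rot: [[-0.955, -0.295, 0.003], [-0.295, 0.955, -0.001], [-0.003, -0.001, -1.0]]
force: [-5.0, 0.8, 27.7]
opening: 0.01
grasp_force: 14.3
```

Request:
{"api": "carry_out", "payload": {"deltas": [[[0,0,0.003,0,0,0,1],[0,0,0.006,0,0,0,1],[0,0,0.006,0,0,0,1],[0,0,0.006,0,0,0,1],[0,0,0.006,0,0,0,1],[0,0,0.006,0,0,0,1],[0,0,0.006,0,0,0,1],[0,0,0.006,0,0,0,1],[0,0,0.006,0,0,0,1],[0,0,0.006,0,0,0,1]]]}}

```text
time_s: 40.65
position: [0.5202, 0.0235, 0.0322]
tcp_rot: [[-0.955, -0.295, 0.003], [-0.295, 0.955, -0.001], [-0.003, -0.002, -1.0]]
force: [-5.7, 0.3, 35.1]
opening: 0.004
grasp_force: 17.7
```

Request:
{"api": "carry_out", "payload": {"deltas": [[[0,0,-0.05,0,0,0,1],[0,0,-0.1,0,0,0,1],[0,0,-0.18,0,0,0,1],[0,0,-0.28,0,0,0,1],[0,0,-0.4,0,0,0,1],[0,0,-0.52,0,0,0,1],[0,0,-0.64,0,0,0,1],[0,0,-0.69,0,0,0,1],[0,0,-0.69,0,0,0,1],[0,0,-0.69,0,0,0,1]]]}}

```text
time_s: 41.48
position: [0.5193, 0.0237, 0.1313]
tcp_rot: [[-0.956, -0.295, 0.0], [-0.295, 0.956, -0.0], [-0.0, -0.0, -1.0]]
force: [-1.0, 0.4, -0.7]
opening: 0.008
grasp_force: 0.0
```

```bash
python3 - <<'E'
from h import *
im,st=snap('w_in4');print(st["position"],st["opening"],st["force"])
g=cv2.cvtColor(im,cv2.COLOR_RGB2GRAY)
for r in (172,185,198): print(r,g[r,205:250].tolist(),g[r,305:350].tolist())
for c in (250,290): print(g[135:185,c].tolist())
E
```

```text
[0.51931868 0.02368329 0.13133801] 0.008366841430997822 [-0.95489413  0.35979433 -0.67290293]
172 [97, 95, 94, 147, 173, 178, 176, 178, 178, 175, 177, 177, 177, 105, 106, 164, 176, 176, 177, 177, 175, 174, 175, 100, 55, 59, 102, 159, 168, 171, 172, 170, 169, 168, 170, 171, 173, 174, 172, 172, 176, 172, 172, 173, 172] [173, 176, 174, 177, 177, 176, 174, 178, 173, 169, 171, 174, 171, 171, 171, 171, 112, 67, 62, 133, 170, 174, 175, 176, 176, 176, 174, 153, 90, 64, 65, 68, 113, 168, 179, 176, 177, 176, 178, 177, 176, 177, 141, 89, 74]
185 [90, 90, 90, 90, 161, 178, 176, 176, 174, 174, 175, 176, 175, 155, 88, 131, 168, 173, 173, 171, 175, 177, 174, 135, 72, 55, 58, 152, 173, 173, 174, 170, 174, 174, 173, 118, 63, 57, 62, 60, 87, 121, 129, 131, 136] [173, 176, 160, 97, 71, 67, 68, 110, 166, 170, 172, 171, 174, 172, 173, 152, 82, 65, 87, 160, 173, 177, 176, 173, 175, 173, 176, 102, 56, 62, 67, 67, 160, 175, 175, 173, 177, 176, 176, 178, 176, 162, 102, 69, 72]
198 [94, 94, 94, 92, 112, 166, 178, 177, 179, 176, 178, 176, 176, 176, 141, 74, 154, 174, 175, 172, 172, 174, 174, 175, 103, 58, 58, 101, 162, 170, 174, 173, 173, 172, 174, 155, 90, 56, 58, 60, 72, 121, 130, 132, 135] [136, 138, 97, 64, 63, 70, 67, 132, 169, 175, 175, 172, 170, 175, 174, 121, 65, 65, 113, 160, 175, 173, 176, 175, 175, 176, 133, 74, 53, 65, 69, 140, 168, 177, 178, 176, 179, 179, 177, 174, 177, 113, 75, 75, 73]
[135, 133, 136, 74, 81, 79, 76, 76, 72, 74, 102, 174, 179, 178, 179, 178, 177, 179, 180, 178, 177, 84, 73, 78, 127, 175, 177, 175, 175, 175, 176, 176, 152, 77, 75, 69, 72, 171, 170, 174, 175, 175, 173, 173, 174, 150, 139, 142, 140, 139]
[208, 209, 174, 82, 75, 69, 74, 74, 72, 78, 128, 179, 178, 179, 179, 173, 178, 178, 180, 179, 158, 79, 74, 80, 148, 171, 173, 173, 174, 173, 173, 175, 128, 80, 78, 74, 75, 174, 179, 179, 176, 175, 177, 178, 175, 166, 166, 164, 165, 164]
```

```bash
python3 -c "
from rig import job
print(job.hand_in())"
```

```text
the job is handed in; nothing more can be done
None
```

The three trays are nested and pressed home, and I handed the job in at about 41.5 s of robot time: the three rims measured level at the end nearest the camera (the far end was hidden by the gripper), both presses stopped solid where expected, the highest wrist force I read was about 38 N (mostly after the middle tray was already home), and I moved nothing else.

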